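# Swing the lane gate of the dish run over to its other catch

## Robot

A 6-joint arm with a two-finger parallel gripper is mounted at the origin on a cart in front of the work surface, level with it; the furniture and walls round the work are solid. World frame = base frame: x ahead of the robot, y to its left, z up, the work surface at z = 0. Lengths are in m, angles in degrees, forces in N, time in s.
With the tool pointing down it reaches from about 0.25 to 0.725 m from the base axis. Payload 9.7 kg.
Tool frame: the origin (TCP) lies midway between the tips of the shut fingers; the grasp point (between the pads) lies 19 mm behind it (bot.pinch_z is the distance from the TCP to the grasp point, in m); z points along the fingers, y is the line along which they close (so a half turn about z gives the same grasp; the last joint's range is limited). The gripper opens to 85 mm and grips with 20 to 120 N. Pads are 22 mm wide; open, the fingers measure 114 mm over their backs; the gripper's body (76 mm by 85 mm) begins 54 mm behind the grasp point. The pads swing forward as they close: fully open they stand 13 mm farther back than shut.
Start: joints at [73.052, 4.979, 10.078, 95.1, 0, 90], TCP at [0.16, 0.526, 0.231] pointing down, gripper open.
Joint ranges: [-179.16, 179.16], [-48.56, 103.87], [-65.8, 70.77], [-126.05, 130.52], [-82.76, 87.17], [-180, 180]. Speed limits (degrees/s): [127.2, 127.2, 147.25, 180, 180, 180].

## Interface

Orientations are given as [roll, pitch, yaw] about the fixed x, y, z axes, in that order (R = Rz(yaw) Ry(pitch) Rx(roll)).
In Python, from workcell import sensors, camera, camera_params, ticket, bot gives the robot as it stands.
- The arm moves only by the shell command python3 -m jog 'ROWS' [FORCE]. ROWS is JSON, a list that holds one entry, the list of rows, each a list of 5 numbers: the shift along the world's x, y, z in units of 50 mm (1.0 is 50 mm), then the turn about the world's z in units of 5 degrees (1.0 is 5 degrees), then the opening, from 0 (shut) to 1 (fully open). In form: [[[tx, ty, tz, yaw, grip], ...]]. A call has 1 to 8 rows; each row shifts and turns the commanded pose from where the row before left it; what a row does not reach is not made up. A row lasts 1/10 s, in which the tool goes at most 50 mm and 8.59 degrees, less where a joint would pass 70% of its speed; a pose out of reach is approached as far as the arm can. A call is refused whole if a number of a shift passes 1 or a number of a turn 1, either way. A call with a gripper value outside its range is refused whole. The fingers move at their own pace and stop on an object; FORCE is the grip in N (left out, the last holds). Time passes only in rows, so rows that do not move let the fingers close. It gives the time, the measured TCP pose, the force, the opening and the grip force at its end, in the units of the state.
- sensors.get_obs(): the state, without advancing time (a new reading comes with each control period).
- camera(name): name is "scene" or "top"; returns the picture (384x512x3 uint8, blue, green, red); there is no depth.
- camera_params(name): a dict with "fx", "fy", "cx", "cy" (pixels), "T" (4x4, takes a point from camera to world coordinates). Camera axes: x right, y down, z forward; pixel columns grow to the right and rows downward; lengths in m; the calibration is good to about 2 mm. A picture is of the moment at which its call begins. camera_params takes no time and is no camera call.
- ticket.job_done(): hands the job in; it is judged then, once.
The state is a dict: "time": time; "q": joint angles; "qd": joint speeds; "joint_efforts": joint torques, N m; "ee_pos": TCP position; "tcp_rot": TCP orientation; "wrist_force": force on the tool from outside, world axes, zero at the start; "torque": the same for the moment, N m; "opening": finger opening in m; "grasp_force": force on a finger pad.
Only numpy, scipy, OpenCV 4.12 (cv2) and the standard library are available. Lean on these libraries where they do the work, as an engineer would, in place of code of your own. Each camera call takes 0.05 s, during which the arm holds its last target. There are 200 camera calls.

## Task

The left lane of the dish run is full, so close it off: press the thumb lever on the gate to lift the latch bar out of the right catch, swing the gate over to the left catch with the bar held up, and let the bar down into its notch so that the gate is latched there. Nobody has measured where the left catch's adjustable keeper sits, so feel for it: do not force the lever against its stop or the bar against a catch, do not fling the gate, and leave the dishes in the lane where they are.

Things in the scene. Friction and masses are not known exactly. Their poses are not given: they have to be found in the camera images.
- dish_run: fixed two-lane tray for sample dishes: grey base sheet 404 x 230 mm, 6 mm thick, aluminium walls up to 50 mm above the desk. Origin: on the desk top on the axis of the gate post; +x runs away from the robot along the lanes (the divider begins at the post), +y to the left lane. Side walls at y = +-108 mm, x = -200 to 165 mm. Stands turned by up to 0.12 rad
- gate (a joint): angle of the gate about its upright post, rad: 0 = middle of the right catch (0.44 rad right of the run's centre line), 0.88 = bar over the middle of the left catch's post; grows as the gate swings left (clockwise from above). Aluminium tube frame, 206 mm long, 10 mm thick, top at 66 mm, reaching from the gate post towards the robot. Hinge friction about 0.04 N m
- gate_hinge (a point): on the axis of the gate post at desk-top height (z = 0); its frame turns with the gate: -x points along the gate to its free end, z up
- thumb_pad (a point): middle of the top face of the thumb lever's pad: black ribbed block, 28 mm along the gate, 20 mm across, 16 mm high, 99 mm from the post on the gate's middle line; at rest its top is 120 mm above the desk. Pinch it across its 20 mm or push it; 25 mm or more is free on both sides and behind, and below its sides down to the saddle plate at 70 mm
- thumb_lever: the lever that carries the pad: steel yoke, origin on its level pin, 150 mm from the post at a height of 108 mm. Pad load 1 to 4 N (return spring and bar). Pressing the pad: 2 to 3 mm of idle stroke, then it lifts the bar; at about 10 mm the bar is just out of its catch; at about 11 mm the pad meets its fixed stop. Let go, it springs back up
- latch_bar: gravity latch bar: flat steel, 130 mm long, 8 mm wide, 12 mm high, over the gate's middle line; origin on its level pin, 125 mm from the post at a height of 95 mm; the free end reaches 245 mm from the post. Falls by its own weight (0.08 to 0.17 kg) until it lies level on its rest
- bar_nose (a point): middle of the bar's underside near its free end, 235 mm from the gate post, where it lies in a catch; height 89 mm when latched
- catch_right: right catch: dark steel post 235 mm from the gate post with a keeper whose upward notch, 11 mm wide and 9 mm deep, holds the 8 mm bar at the start. Origin: middle of the notch at the height of the lying bar's underside, 89 mm above the desk; x along the gate when latched there (to the gate post), y across the notch (to the left). Inner cheek (+y) 20 mm thick, 9 mm high; outer cheek (-y) 30 mm high
- lever_stop: rubber-faced stop under the thumb pad, 12 mm thick, fixed on the gate 103 mm from the post; origin at its foot, 70 mm above the desk, top at 92.7 mm; the pad's underside meets it when the lever is fully pressed
- dish_near: shallow aluminium sample dish filled with meal, 66 mm across, 12 mm high, in the left lane next to the gate post; origin in the middle of its underside
- dish_far: shallow aluminium sample dish, 66 mm across, 12 mm high, in the left lane behind the other dish; origin in the middle of its underside
- left_post (a point): left catch, mirror image of the right one: this point is in the middle of its post, 235 mm from the gate post, 89 mm above the desk. Its keeper is clamped in a slot up to 13 mm to either side of this point along the swing; where is not told: feel for it. Hold the bar up over its inner cheek (9 mm high, 20 mm thick); its outer cheek (30 mm high) stops the lifted bar 1.5 mm past the notch's middle

How it is judged (in metres and radians):
On the way, in this order (a step that is already met when the one before it is completed fails the run):
1. the thumb lever is pressed (pad 8 mm or more down) and the bar is lifted out of the right catch (z of thumb_pad in the frame of gate_hinge below 0.112 m and z of bar_nose in the frame of catch_right above 0.0085 m), for 0.1 s.
2. the gate stands over the left catch with the bar still held up by the pressed lever (value of joint gate above 0.82 rad and z of thumb_pad in the frame of gate_hinge below 0.112 m and z of bar_nose in the frame of gate_hinge above 0.096 m), for 0.1 s.
At the end, for the whole second after the job is handed in: the bar lies down in the left catch's notch (gate angle 0.8145 to 0.948, where it can be down only inside the notch; nose underside less than 91 mm above the desk), the thumb lever is back up (pad top above 116 mm), the gate is at rest, both dishes are within 15 mm of where they stood (value of joint gate between 0.8145 and 0.948 rad and z of bar_nose in the frame of gate_hinge below 0.091 m and z of thumb_pad in the frame of gate_hinge above 0.116 m and velocity of joint gate between -0.05 and 0.05 rad/s and distance of each of dish_near, dish_far from where it was at the start of the episode below 0.015 m); the robot touches nothing.
It fails at once if the latch bar is forced against something, such as a catch, with more than 8 N (contact force between latch_bar and anything else above 8 N).
It fails at once if the thumb lever is forced against its stop with more than 20 N (contact force between lever_stop and anything else above 20 N).
It fails at once if the gate is flung (faster than 2 rad/s) (velocity of joint gate above 2 rad/s or velocity of joint gate below -2 rad/s).
It fails at once if a dish is pushed more than 15 mm (distance of any of dish_near, dish_far from where it was at the start of the episode above 0.015 m).
It also fails if it takes over 54 s, if anything falls off the work surface, if the arm or the gripper's body presses on something with over 40 N, if the wrist force passes 120 N, or if a joint passes its speed limit or range.

## Working session

There is one attempt and no reset: what is moved stays moved. The work goes in short steps, Python scripts to look and compute and a shell command to move; the robot and the scene stay as the last step left them, time stands still between calls to the robot, and variables do not carry over. Pictures are saved under pics/ and viewed, at most 10 in all, crops included, and the job is handed in when it is done.

```bash
mkdir -p pics; ls; python3 - <<'E'
from workcell import sensors, camera, camera_params, bot
import cv2, numpy as np
np.set_printoptions(precision=4,suppress=True)
print(sensors.get_obs(), bot.pinch_z)
for n in("top","scene"):
    im=camera(n); cv2.imwrite(f"pics/{n}0.png",cv2.resize(im,None,fx=1.5,fy=1.5)); cv2.imwrite(f"{n}0raw.png",im)
    p=camera_params(n); print(n,p['fx'],p['fy'],p['cx'],p['cy']); print(np.array(p['T']))
E
```

```text
pics
{'time': 0.0, 'q': array([73.0531,  5.0116, 10.0352, 95.0999, -0.0012, 90.0005]), 'qd': array([-0.0766,  0.0217, -0.027 ,  0.0421,  0.0221,  0.0084]), 'joint_efforts': array([  0.0026, -52.0387,  46.4804,   0.0162,  -0.    ,   0.    ]), 'ee_pos': array([0.1603, 0.5259, 0.2306]), 'tcp_rot': array([-179.9237,    0.0012,  163.0526]), 'wrist_force': array([0.5091, 0.3986, 0.0062]), 'torque': array([ 0.0552,  0.0428, -0.0805]), 'grasp_force': 0.0, 'opening': 0.08557553825311913} 0.0187
top 499.9391801585326 499.9391801585326 252.637761050983 185.50970692672644
[[ 0.0853 -0.973   0.2147  0.3763]
 [-0.9963 -0.0849  0.0114 -0.0336]
 [ 0.0072 -0.2148 -0.9766  1.2324]
 [ 0.      0.      0.      1.    ]]
scene 388.8363888858031 388.8363888858031 256.52471663974563 189.2255614708883
[[ 0.9212 -0.2949  0.2539  0.3991]
 [-0.3889 -0.7212  0.5733 -0.5344]
 [ 0.0141 -0.6268 -0.779   0.7679]
 [ 0.      0.      0.      1.    ]]
```

View pics/top0.png

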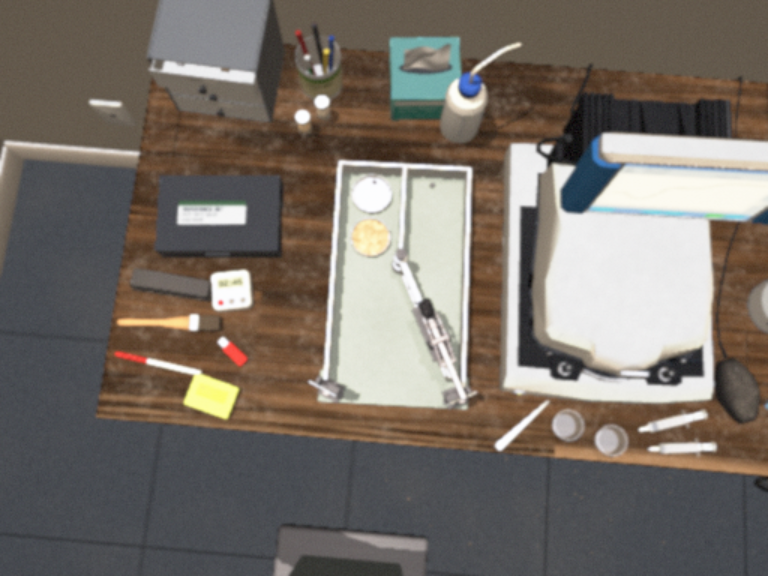

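View pics/scene0.png

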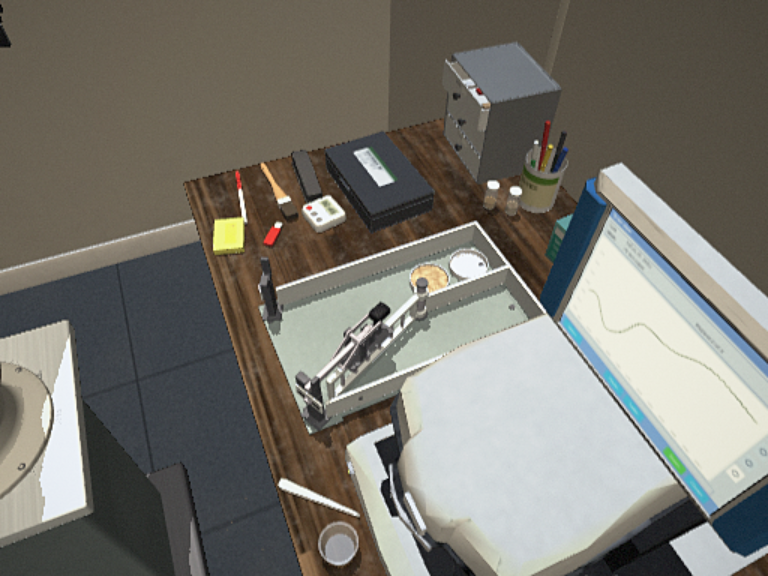

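The top view shows the gate post near (402,262), the black pad near (427,308), the right catch near (457,396) and the left catch near (326,386), all in 1.5x pixels. I'll enlarge both views to read them more closely.

```bash
python3 - <<'E'
import cv2, numpy as np
a=cv2.imread("top0raw.png")[155:285,200:330]; b=cv2.imread("scene0raw.png")[165:295,165:295]
f=lambda i:cv2.resize(i,(390*1,390),interpolation=cv2.INTER_CUBIC)
cv2.imwrite("pics/crops.png",np.hstack([f(a),f(b)]))
E
```

```text
(no output)
```

View pics/crops.png

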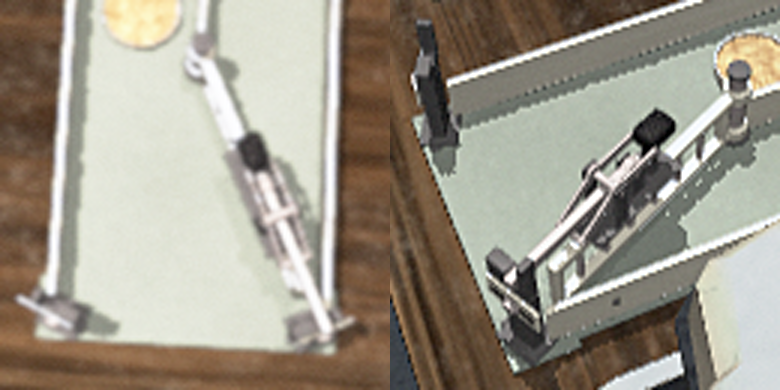

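The left crop shows the pad's middle at about (252,150), the bar end at (330,335), the post cap at (203,45) and the sheet's near corners at (36,338) and (335,352). The right crop shows the pad's top middle at about (655,127) and the post cap at (738,70).

```bash
cat > h.py <<'E'
import numpy as np
from workcell import camera_params
np.set_printoptions(precision=4,suppress=True)
def ray(n,uv):
    p=camera_params(n);T=np.array(p['T'])
    d=T[:3,:3]@[(uv[0]-p['cx'])/p['fx'],(uv[1]-p['cy'])/p['fy'],1]
    return T[:3,3],d/np.linalg.norm(d)
def plane(n,uv,z):
    o,d=ray(n,uv);return o+d*(z-o[2])/d[2]
def tri(a,b):
    A=np.zeros((3,3));r=np.zeros(3)
    for n,uv in(("top",a),("scene",b)):
        o,d=ray(n,uv);P=np.eye(3)-np.outer(d,d);A+=P;r+=P@o
    return np.linalg.solve(A,r)
def proj(n,X):
    p=camera_params(n);c=np.linalg.inv(np.array(p['T']))@np.r_[X,1]
    return np.array([p['fx']*c[0]/c[2]+p['cx'],p['fy']*c[1]/c[2]+p['cy']])
T=lambda u,v:(200+u/3,155+v/3)
S=lambda u,v:(165+(u-390)/3,165+v/3)
E
python3 - <<'E'
from h import *
print("pad",tri(T(252,150),S(655,127)),plane("top",T(252,150),.12),plane("scene",S(655,127),.12))
print("post cap",tri(T(203,45),S(738,70)))
print("corners",plane("top",T(36,338),.006),plane("top",T(335,352),.006), plane("scene",S(414,122),.006),plane("scene",S(512,370),.006))
print("far wall corners",plane("top",(226.7,108),.05),plane("top",(314.7,112),.05))
print("bar end",plane("top",T(331,335),.101))
E
```

```text
pad [ 0.585  -0.0957  0.1147] [ 0.582  -0.0951  0.12  ] [ 0.5855 -0.0993  0.12  ]
post cap [ 0.6703 -0.0529  0.0884]
corners [0.4343 0.0613 0.006 ] [ 0.4438 -0.1801  0.006 ] [0.4401 0.0557 0.006 ] [ 0.4463 -0.1778  0.006 ]
far wall corners [0.8287 0.0619 0.05  ] [ 0.8376 -0.1587  0.05  ]
bar end [ 0.4508 -0.1651  0.101 ]
```

Triangulating puts the pad at about (0.584, -0.097) and the post at (0.671, -0.052). The spacing agrees with the given 99 mm, and the run is turned by about 0.035 rad. The pinch needs a yaw of about 27°, so I'll set out at height.

```bash
R='[0.314,-0.461,0,-1,0.6]'
python3 -m jog '[[[0.314,-0.461,0,-1,0.6],[0.314,-0.461,0,-1,0.6],[0.314,-0.461,0,-1,0.6],[0.314,-0.461,0,-1,0.6],[0.314,-0.461,0,-1,0.6],[0.314,-0.461,0,-1,0.6],[0.314,-0.461,0,-1,0.6],[0.314,-0.461,0,-1,0.6]]]' 20
python3 -m jog '[[[0.314,-0.461,0,-1,0.6],[0.314,-0.461,0,-1,0.6],[0.314,-0.461,0,-1,0.6],[0.314,-0.461,0,-1,0.6],[0.314,-0.461,0,-1,0.6],[0.314,-0.461,0,-1,0.6],[0.314,-0.461,0,-1,0.6],[0.314,-0.461,0,-1,0.6]]]'
python3 -m jog '[[[0.314,-0.461,0,-1,0.6],[0.314,-0.461,0,-1,0.6],[0.314,-0.461,0,-1,0.6],[0.314,-0.461,0,-1,0.6],[0.314,-0.461,0,-1,0.6],[0.314,-0.461,0,-1,0.6],[0.314,-0.461,0,-1,0.6],[0.314,-0.461,0,-1,0.6]]]'
python3 -m jog '[[[0.314,-0.461,0,-1,0.6],[0.314,-0.461,0,-1,0.6],[0.314,-0.461,0,-1,0.6],[0,0,0,0,0.6],[0,0,0,0,0.6]]]'
```

```text
time: 0.9
ee_pos: [0.2863, 0.3406, 0.231]
tcp_rot: [-180.0, 0.0, 122.9]
wrist_force: [0.0, -0.6, 0.3]
opening: 0.0515
grasp_force: 0.0
time: 1.7
ee_pos: [0.4119, 0.1562, 0.2311]
tcp_rot: [-180.0, 0.0, 82.8]
wrist_force: [-0.6, 0.2, 0.2]
opening: 0.0512
grasp_force: 0.0
time: 2.5
ee_pos: [0.5375, -0.0282, 0.2309]
tcp_rot: [-180.0, 0.0, 42.8]
wrist_force: [1.0, 0.1, 0.4]
opening: 0.0514
grasp_force: 0.0
time: 3.0
ee_pos: [0.5841, -0.0965, 0.2305]
tcp_rot: [-179.9, 0.1, 28.1]
wrist_force: [0.6, 0.0, -0.6]
opening: 0.051
grasp_force: 0.0
```

```bash
python3 -m jog '[[[0,0,-0.6,-0.1,0.6],[0,0,-0.6,-0.1,0.6],[0,0,-0.6,0,0.6],[0,0,0,0,0.6],[0,0,0,0,0.6]]]'
python3 - <<'E'
from h import *; from workcell import camera; import cv2
f=lambda i:cv2.resize(i,(390,390),interpolation=cv2.INTER_CUBIC)
a=camera("top")[155:285,200:330]; b=camera("scene")[140:270,190:320]
cv2.imwrite("pics/near.png",np.hstack([f(a),f(b)]))
E
```

```text
time: 3.5
ee_pos: [0.5838, -0.0955, 0.1421]
tcp_rot: [-180.0, 0.0, 27.1]
wrist_force: [-0.2, 0.1, -0.1]
opening: 0.0512
grasp_force: 0.0
```

View pics/near.png

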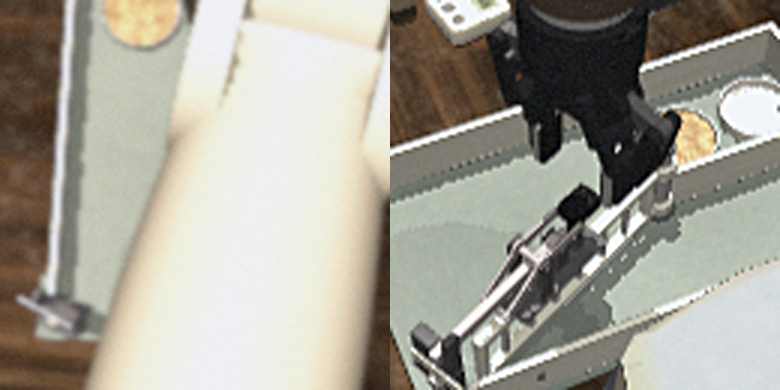

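The scene crop shows the fingertips straddling the gate at about (543,160) and (612,200), above the pad at (580,203). I'll lower the tool and close in small steps, watching for side force so the bar isn't forced against its notch.

```bash
python3 -m jog '[[[0,-0.01,-0.32,0,0.5],[0,-0.01,-0.32,0,0.5],[0,0,-0.3,0,0.4],[0,0,0,0,0.35],[0,0,0,0,0.32]]]' 20
python3 -m jog '[[[0,0,0,0,0.31],[0,0,0,0,0.30]]]'
python3 -m jog '[[[0,0,0,0,0.29]]]'
python3 -m jog '[[[0,0,0,0,0.28]]]'
```

```text
time: 4.1
ee_pos: [0.5843, -0.0972, 0.095]
tcp_rot: [180.0, -0.0, 27.1]
wrist_force: [-0.9, -0.6, 0.2]
opening: 0.0271
grasp_force: 0.4
time: 4.3
ee_pos: [0.5841, -0.0966, 0.095]
tcp_rot: [-179.9, -0.0, 27.1]
wrist_force: [-2.6, 4.9, 0.2]
opening: 0.0257
grasp_force: 2.6
time: 4.4
ee_pos: [0.584, -0.0964, 0.095]
tcp_rot: [-179.9, -0.0, 27.1]
wrist_force: [-3.4, 5.7, 0.7]
opening: 0.0251
grasp_force: 3.4
time: 4.5
ee_pos: [0.5839, -0.096, 0.095]
tcp_rot: [-179.9, -0.0, 27.1]
wrist_force: [-3.5, 7.8, 0.6]
opening: 0.0239
grasp_force: 4.3
```

Side force is about 8 N, pushing the tool left. The left finger touched first, so I'll shift left.

```bash

python3 -m jog '[[[-0.02,0.04,0,0,0.28],[0,0,0,0,0.28]]]'
```

```text
time: 4.7
ee_pos: [0.5836, -0.0953, 0.095]
tcp_rot: [179.9, -0.0, 27.1]
wrist_force: [-1.0, 0.9, -0.0]
opening: 0.0243
grasp_force: 1.0
```

```bash

python3 -m jog '[[[-0.018,0.036,0,0,0.28],[0,0,0,0,0.27]]]'
python3 -m jog '[[[0,0,0,0,0.26]]]'
python3 -m jog '[[[0,0,0,0,0.25],[0,0,0,0,0.25]]]'
```

```text
time: 4.9
ee_pos: [0.583, -0.0941, 0.095]
tcp_rot: [179.9, -0.1, 27.0]
wrist_force: [1.0, -4.0, 1.1]
opening: 0.0228
grasp_force: 9.7
time: 5.0
ee_pos: [0.583, -0.0941, 0.0949]
tcp_rot: [179.9, -0.1, 27.0]
wrist_force: [1.8, -4.9, 1.6]
opening: 0.0225
grasp_force: 18.4
time: 5.2
ee_pos: [0.583, -0.0941, 0.0947]
tcp_rot: [179.9, -0.1, 27.0]
wrist_force: [2.7, -4.7, 1.6]
opening: 0.0228
grasp_force: 19.5
```

The pad is pinched. I'll take off the remaining side force, then press in small steps.

```bash

python3 -m jog '[[[0.01,-0.02,0,0,0.24],[0,0,0,0,0.2]]]'
python3 -m jog '[[[0,0,-0.03,0,0.2],[0,0,-0.03,0,0.2],[0,0,-0.03,0,0.2],[0,0,0,0,0.2]]]'
```

```text
time: 5.4
ee_pos: [0.583, -0.0943, 0.0944]
tcp_rot: [-180.0, -0.0, 27.1]
wrist_force: [1.3, -1.6, 1.6]
opening: 0.0226
grasp_force: 19.7
time: 5.8
ee_pos: [0.5828, -0.0944, 0.0897]
tcp_rot: [-180.0, 0.0, 27.1]
wrist_force: [1.7, -1.8, 3.7]
opening: 0.0228
grasp_force: 19.5
```

```bash

python3 -m jog '[[[0,0,-0.03,0,0.2],[0,0,-0.03,0,0.2],[0,0,0,0,0.2]]]'
```

```text
time: 6.1
ee_pos: [0.5824, -0.0945, 0.0866]
tcp_rot: [-180.0, 0.0, 27.0]
wrist_force: [-0.0, -1.4, 5.0]
opening: 0.0225
grasp_force: 19.3
```

```bash

python3 -m jog '[[[0,0,-0.02,0,0.2],[0,0,0,0,0.2]]]'
python3 -m jog '[[[0,0,-0.01,0,0.2],[0,0,0,0,0.2]]]'
```

```text
time: 6.3
ee_pos: [0.5825, -0.0946, 0.0862]
tcp_rot: [180.0, 0.0, 27.0]
wrist_force: [-2.8, -0.6, 7.3]
opening: 0.0227
grasp_force: 19.2
time: 6.5
ee_pos: [0.5826, -0.0947, 0.0861]
tcp_rot: [180.0, 0.0, 27.0]
wrist_force: [-2.3, -1.5, 9.3]
opening: 0.0224
grasp_force: 19.2
```

The tool stops moving down while Fz rises to 9 N, so the lever is on or near its stop. I'll check the bar lift with a close look.

```bash
python3 - <<'E'
from h import *; from workcell import camera; import cv2
f=lambda i:cv2.resize(i,(390,480),interpolation=cv2.INTER_CUBIC)
im=camera("scene"); cv2.imwrite("scene1raw.png",im)
a=cv2.imread("scene0raw.png")[200:280,190:255]; b=im[200:280,190:255]
cv2.imwrite("pics/lift.png",np.hstack([f(a),f(b)]))
E
```

```text
(no output)
```

View pics/lift.png

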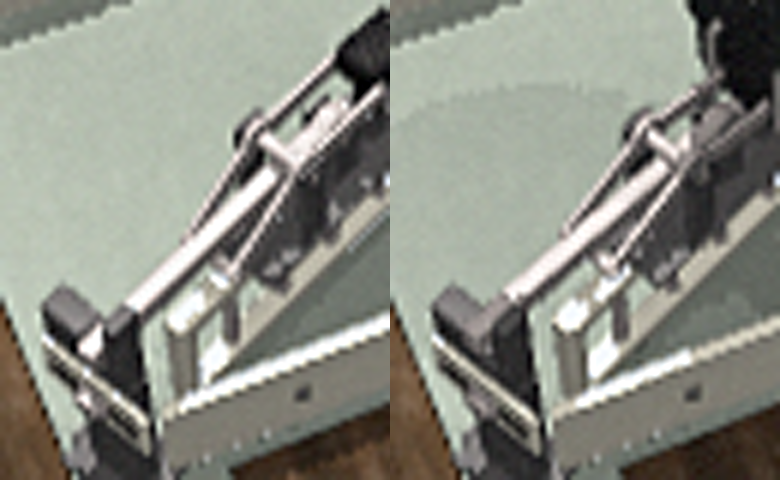

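The bar's nose has risen about 4 px (around 10 mm) clear of the cheek, seen at (480,320) against (88,345) before. Next I'll work out rows for the arc about the post.

```bash
python3 - <<'E'
import numpy as np
r=.099;g0=.4735
for a,b,n in((0,.02,2),(.02,.18,4),(.18,.34,4),(.34,.5,4),(.5,.66,4),(.66,.76,5),(.76,.80,4),(.80,.84,4),(.84,.88,4),(.88,.92,4),(.92,.95,3)):
    p=lambda s:-r*np.array([np.cos(g0-s),np.sin(g0-s)])
    print(a,b,n,np.round((p(b)-p(a))/n/.05,3),round(-np.degrees(b-a)/n/5,3))
E
python3 -m jog '[[[-0.009,0.018,0,-0.11,0.2],[-0.009,0.018,0,-0.11,0.2],[0,0,0,0,0.2]]]'
```

```text
0 0.02 2 [-0.009  0.018] -0.115
0.02 0.18 4 [-0.029  0.074] -0.458
0.18 0.34 4 [-0.017  0.077] -0.458
0.34 0.5 4 [-0.004  0.079] -0.458
0.5 0.66 4 [0.008 0.079] -0.458
0.66 0.76 5 [0.009 0.038] -0.229
0.76 0.8 4 [0.006 0.019] -0.115
0.8 0.84 4 [0.007 0.019] -0.115
0.84 0.88 4 [0.007 0.018] -0.115
0.88 0.92 4 [0.008 0.018] -0.115
0.92 0.95 3 [0.009 0.018] -0.115
time: 6.85
ee_pos: [0.5817, -0.0929, 0.086]
tcp_rot: [180.0, 0.0, 25.9]
wrist_force: [-3.0, -0.7, 10.2]
opening: 0.0223
grasp_force: 19.2
```

```bash

python3 -m jog '[[[-0.015,0.037,0,-0.23,0.2],[-0.015,0.037,0,-0.23,0.2],[0,0,0,0,0.2]]]'
```

```text
time: 7.15
ee_pos: [0.58, -0.0891, 0.0861]
tcp_rot: [180.0, 0.0, 23.6]
wrist_force: [-3.5, -1.4, 11.8]
opening: 0.0222
grasp_force: 19.1
```

The gate swings free. I'll ease the press slightly and continue.

```bash

python3 -m jog '[[[-0.029,0.074,0.003,-0.458,0.2],[-0.029,0.074,0.003,-0.458,0.2],[-0.029,0.074,0,-0.458,0.2],[0,0,0,0,0.2]]]'
python3 -m jog '[[[-0.017,0.077,0,-0.458,0.2],[-0.017,0.077,0,-0.458,0.2],[-0.017,0.077,0,-0.458,0.2],[-0.017,0.077,0,-0.458,0.2],[0,0,0,0,0.2]]]'
```

```text
time: 7.55
ee_pos: [0.5759, -0.0776, 0.086]
tcp_rot: [180.0, -0.0, 16.7]
wrist_force: [-1.7, -0.8, 7.8]
opening: 0.0225
grasp_force: 19.4
time: 8.05
ee_pos: [0.5727, -0.0621, 0.0861]
tcp_rot: [180.0, -0.0, 7.6]
wrist_force: [-0.3, -1.2, 7.3]
opening: 0.0223
grasp_force: 19.5
```

```bash

python3 -m jog '[[[-0.004,0.079,0,-0.458,0.2],[-0.004,0.079,0,-0.458,0.2],[-0.004,0.079,0,-0.458,0.2],[-0.004,0.079,0,-0.458,0.2],[0,0,0,0,0.2]]]'
python3 -m jog '[[[0.008,0.079,0,-0.458,0.2],[0.008,0.079,0,-0.458,0.2],[0.008,0.079,0,-0.458,0.2],[0.008,0.079,0,-0.458,0.2],[0,0,0,0,0.2]]]'
```

```text
time: 8.55
ee_pos: [0.5719, -0.0462, 0.086]
tcp_rot: [-180.0, -0.0, -1.6]
wrist_force: [-0.8, -0.5, 6.7]
opening: 0.0226
grasp_force: 19.6
time: 9.05
ee_pos: [0.571, -0.0635, 0.0861]
tcp_rot: [-178.0, -0.1, -7.1]
wrist_force: [7.7, 20.5, 4.7]
opening: 0.0226
grasp_force: 91.9
```

Something unexpected happened: the tool was pushed back to y = -0.064 with 20 N. I'll look before moving.

```bash
python3 - <<'E'
from h import *; from workcell import camera,sensors; import cv2
o=sensors.get_obs();print(o)
im=camera("scene"); cv2.imwrite("scene2raw.png",im);t=camera("top")
cv2.imwrite("pics/ev.png",np.hstack([cv2.resize(im[120:300,150:350],(400,360)),cv2.resize(t[80:260,170:370],(400,360))]))
o=sensors.get_obs();print(o['ee_pos'],o['wrist_force'],o['q'],o['grasp_force'])
E
```

```text
{'time': 9.05, 'q': array([ -7.3334,   7.7916,  -2.9247,  79.1527,   1.9928, 179.7879]), 'qd': array([ 1.0027, -0.0895, -0.0005,  0.1918, -0.2764,  0.1142]), 'joint_efforts': array([-15.3938, -53.0146,  42.5265,   1.8746,  -5.5359,   2.0019]), 'ee_pos': array([ 0.571 , -0.0635,  0.0861]), 'tcp_rot': array([-178.0077,   -0.1383,   -7.1215]), 'wrist_force': array([ 7.6835, 20.4631,  4.6648]), 'torque': array([ 3.8633, -1.378 ,  1.9617]), 'grasp_force': 91.85125348158181, 'opening': 0.022617920349461338}
[ 0.5709 -0.063   0.0861] [ 7.5763 19.0078  4.3156] [ -7.2671   7.7912  -2.9252  79.1656   1.9651 179.799 ] 89.71304694190621
```

View pics/ev.png

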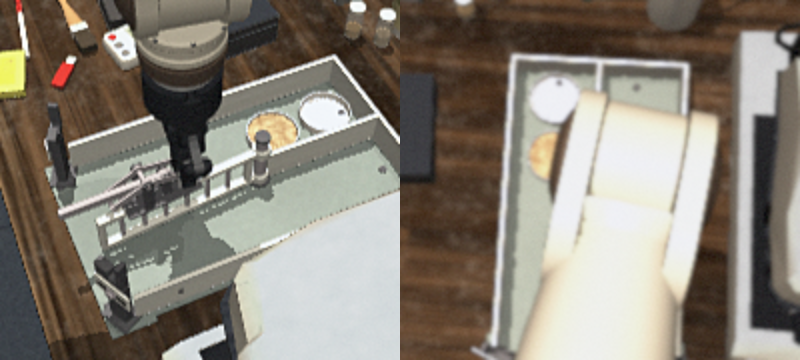

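Joint 6 is at its limit (179.8°), because the measured yaw equals q1 − q6 + 180. The other half-turn grasp is the right one: yaw about 157° at the end gives q6 ≈ 22°. I'll untwist gently, let go with the gate between the catches, and regrasp half a turn round.

```bash

python3 -m jog '[[[0,0,0,0.2,0.2]]]'
python3 -m jog '[[[0,0,0,0.2,0.2]]]'
```

```text
time: 9.25
ee_pos: [0.5709, -0.063, 0.086]
tcp_rot: [-178.1, -0.1, -6.1]
wrist_force: [8.2, 16.6, 2.8]
opening: 0.0224
grasp_force: 82.6
time: 9.35
ee_pos: [0.571, -0.0633, 0.0861]
tcp_rot: [-178.1, -0.1, -5.1]
wrist_force: [8.1, 14.4, 3.9]
opening: 0.0227
grasp_force: 77.5
```

```bash

python3 -m jog '[[[0,0,0,0.4,0.2],[0,0,0,0.4,0.2],[0,0,0,0,0.2]]]'
python3 -m jog '[[[0,0,0,0.4,0.2],[0,0,0,0.2,0.2],[0,0,0,0,0.2]]]'
```

```text
time: 9.65
ee_pos: [0.5714, -0.0651, 0.0861]
tcp_rot: [-178.3, -0.2, -1.2]
wrist_force: [8.5, 8.3, 2.1]
opening: 0.0226
grasp_force: 59.9
time: 9.95
ee_pos: [0.5706, -0.0656, 0.086]
tcp_rot: [-178.4, -0.1, 1.7]
wrist_force: [5.7, 4.2, 4.4]
opening: 0.0225
grasp_force: 44.8
```

```bash

python3 -m jog '[[[0.01,0,0,0.4,0.2],[0.01,0,0,0.3,0.2],[0,0,0,0,0.2]]]'
python3 -c "
from workcell import sensors;o=sensors.get_obs();print(o['torque'],o['q'])"
```

```text
time: 10.25
ee_pos: [0.5708, -0.067, 0.0858]
tcp_rot: [-178.5, -0.0, 5.1]
wrist_force: [1.4, -3.1, 4.8]
opening: 0.0223
grasp_force: 35.2
[-0.52516376 -0.27580272 -0.30239199] [ -7.41742493   8.27185228  -2.41513981  79.62130938   1.45369024
 167.43175493]
```

```bash

python3 -m jog '[[[0,0,0,0,0.28],[0,0,0,0,0.33],[0,0,0,0,0.4],[0,0,0,0,0.5],[0,0,0,0,0.6],[0,0,0,0,0.6]]]' 20
python3 -m jog '[[[0,0,0.4,0,0.6],[0,0,0.4,0,0.6],[0,0,0.4,0,0.6],[0,0,0.4,1,0.6],[0,0,0,1,0.6],[0,0,0,1,0.6],[0,0,0,1,0.6],[0,0,0,1,0.6]]]'
python3 -m jog '[[[0,0,0,1,0.6],[0,0,0,1,0.6],[0,0,0,1,0.6],[0,0,0,1,0.6],[0,0,0,1,0.6],[0,0,0,1,0.6],[0,0,0,1,0.6],[0,0,0,1,0.6]]]'
python3 -m jog '[[[0,0,0,1,0.6],[0,0,0,1,0.6],[0,0,0,1,0.6],[0,0,0,1,0.6],[0,0,0,1,0.6],[0,0,0,1,0.6],[0,0,0,1,0.6],[0,0,0,1,0.6]]]'
python3 -m jog '[[[0,0,0,1,0.6],[0,0,0,1,0.6],[0,0,0,1,0.6],[0,0,0,1,0.6],[0,0,0,1,0.6],[0,0,0,1,0.6],[0,0,0,1,0.6],[0,0,0,1,0.6]]]'
python3 -m jog '[[[0,0,0,1,0.6],[0,0,0,1,0.6],[0,0,0,1,0.6],[0,0,0,1,0.6],[0,0,0,1,0.6],[0,0,0,1,0.6],[0,0,0,1,0.6],[0,0,0,0,0.6]]]'
python3 - <<'E'
from h import *; from workcell import camera,sensors; import cv2
im=camera("scene"); cv2.imwrite("scene3raw.png",im);t=camera("top")
f=lambda i:cv2.resize(i,(390,390),interpolation=cv2.INTER_CUBIC)
cv2.imwrite("pics/re.png",np.hstack([f(t[155:285,200:330]),f(im[155:285,180:310])]))
E
```

```text
time: 10.85
ee_pos: [0.5703, -0.0665, 0.0854]
tcp_rot: [-178.4, 0.0, 5.1]
wrist_force: [0.9, -0.2, 0.6]
opening: 0.0508
grasp_force: 0.0
time: 11.65
ee_pos: [0.5705, -0.0665, 0.1656]
tcp_rot: [-178.5, 0.0, 30.3]
wrist_force: [0.8, 0.4, -0.0]
opening: 0.0512
grasp_force: 0.0
time: 12.45
ee_pos: [0.5704, -0.0665, 0.1655]
tcp_rot: [-178.4, 0.0, 70.3]
wrist_force: [-0.2, 0.2, 0.2]
opening: 0.0512
grasp_force: 0.0
time: 13.25
ee_pos: [0.5704, -0.0665, 0.1655]
tcp_rot: [-178.4, 0.0, 110.3]
wrist_force: [0.6, 0.7, 0.3]
opening: 0.0513
grasp_force: 0.0
time: 14.05
ee_pos: [0.5704, -0.0665, 0.1655]
tcp_rot: [-178.5, 0.0, 150.3]
wrist_force: [-0.4, 0.0, -0.7]
opening: 0.0514
grasp_force: 0.0
time: 14.85
ee_pos: [0.5704, -0.0665, 0.1656]
tcp_rot: [-178.5, 0.0, -174.8]
wrist_force: [0.6, -0.5, -0.4]
opening: 0.0512
grasp_force: 0.0
```

View pics/re.png

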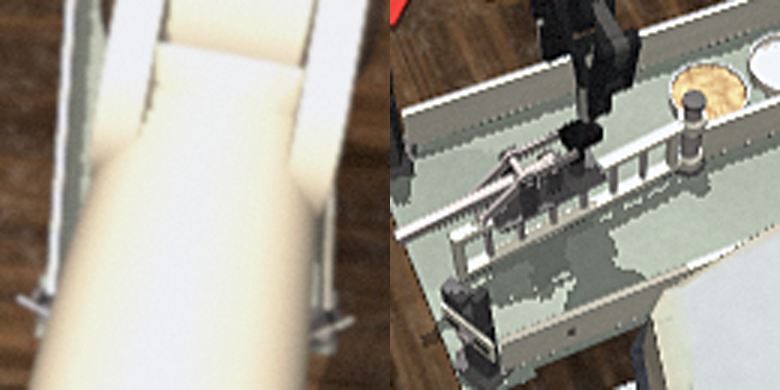

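The pad top shows at (581,137) in the right crop, the bar end near (398,235) and the post cap at (693,97). The gate stands mid-way, the bar is at rest and the dishes are untouched.

```bash
python3 - <<'E'
from h import *
S3=lambda u,v:(180+(u-390)/3,155+v/3)
a=plane("scene",S3(581,137),.12);print(a, a+[-.0025,.0048,0])
e=plane("scene",S3(398,235),.1);print(e); d=a-e;print(np.degrees(np.arctan2(d[1],d[0])),np.linalg.norm(d))
c=plane("scene",S3(693,97),.088);d=c-a;print(c,np.degrees(np.arctan2(d[1],d[0])),np.linalg.norm(d[:2]))
E
```

```text
[ 0.5734 -0.0758  0.12  ] [ 0.5709 -0.071   0.12  ]
[ 0.4347 -0.0917  0.1   ]
6.549739950213375 0.1410941116149581
[ 0.6739 -0.05    0.088 ] 14.393555477097458 0.10370907316235202
```

```bash

python3 -m jog '[[[0.01,-0.01,-0.47,0.4,0.6],[0.01,-0.01,-0.47,0.4,0.6],[0,0,-0.47,0,0.55],[0,0,0,0,0.45],[0,0,0,0,0.4],[0,0,0,0,0.35],[0,0,0,0,0.32],[0,0,0,0,0.3]]]' 20
python3 -m jog '[[[0,0,0,0,0.28],[0,0,0,0,0.27],[0,0,0,0,0.25],[0,0,0,0,0.22],[0,0,0,0,0.2]]]'
python3 -c "
from workcell import sensors;o=sensors.get_obs();print(o['torque'],o['q'])"
```

```text
time: 15.75
ee_pos: [0.572, -0.0675, 0.0961]
tcp_rot: [-178.4, 0.1, -170.9]
wrist_force: [-0.4, -0.5, 0.3]
opening: 0.0255
grasp_force: 0.0
time: 16.25
ee_pos: [0.5718, -0.0676, 0.0953]
tcp_rot: [-178.4, 0.1, -170.9]
wrist_force: [3.7, -0.3, 1.5]
opening: 0.0231
grasp_force: 19.6
[ 0.05392447 -0.55734333 -0.00139646] [ -6.00323354   7.50098367  -2.21991034  79.8156093   -1.48517181
 -15.13551211]
```

Regrasped and aligned (moment near zero). Press again.

```bash

python3 -m jog '[[[0,0,-0.04,0,0.2],[0,0,-0.04,0,0.2],[0,0,-0.04,0,0.2],[0,0,-0.02,0,0.2],[0,0,0,0,0.2]]]'
python3 -m jog '[[[0,0,-0.02,0,0.2],[0,0,0,0,0.2]]]'
python3 -m jog '[[[0,0,-0.01,0,0.2],[0,0,0,0,0.2]]]'
python3 -m jog '[[[0,0,-0.01,0,0.2],[0,0,0,0,0.2]]]'
python3 - <<'E'
import numpy as np
g0=.159;P=np.array([.6705,-.0515]);c=np.array([.572,-.0676]);r=np.linalg.norm(P-c);print(r)
g0=np.arctan2(*(P-c)[::-1]);print(g0)
p=lambda s:-r*np.array([np.cos(g0-s),np.sin(g0-s)])
for a,b,n in((0,.16,4),(.16,.32,4),(.32,.38,3),(.38,.44,3),(.44,.5,5),(.5,.55,5),(.55,.6,5),(.6,.65,5)):
    print(a,b,n,np.round((p(b)-p(a))/n/.05,3),round(-np.degrees(b-a)/n/5,3),c+p(b)-p(0))
E
```

```text
time: 16.75
ee_pos: [0.5713, -0.0676, 0.0881]
tcp_rot: [-178.5, 0.0, -170.9]
wrist_force: [1.2, -0.1, 5.2]
opening: 0.023
grasp_force: 19.5
time: 16.95
ee_pos: [0.5713, -0.0676, 0.0872]
tcp_rot: [-178.4, 0.0, -170.9]
wrist_force: [0.3, 1.1, 5.7]
opening: 0.0229
grasp_force: 19.4
time: 17.15
ee_pos: [0.5713, -0.0676, 0.087]
tcp_rot: [-178.4, 0.0, -170.9]
wrist_force: [-1.2, -0.1, 7.2]
opening: 0.0228
grasp_force: 19.4
time: 17.35
ee_pos: [0.5713, -0.0676, 0.0869]
tcp_rot: [-178.4, 0.0, -170.9]
wrist_force: [-1.8, 0.6, 9.5]
opening: 0.0228
grasp_force: 19.5
0.09980711397490664
0.16201905495244698
0 0.16 4 [-0.007  0.079] -0.458 [ 0.57069309 -0.05170152]
0.16 0.32 4 [0.006 0.08 ] -0.458 [ 0.57193579 -0.03579788]
0.32 0.38 3 [0.007 0.039] -0.229 [ 0.57305471 -0.02991583]
0.38 0.44 3 [0.01  0.039] -0.229 [ 0.57452434 -0.02411146]
0.44 0.5 5 [0.007 0.023] -0.138 [ 0.57633937 -0.01840566]
0.5 0.55 5 [0.007 0.019] -0.115 [ 0.57811107 -0.01374095]
0.55 0.6 5 [0.008 0.018] -0.115 [ 0.5801137  -0.00917062]
0.6 0.65 5 [0.009 0.018] -0.115 [ 0.58234224 -0.00470609]
```

```bash

python3 -m jog '[[[-0.007,0.079,0,-0.458,0.2],[-0.007,0.079,0,-0.458,0.2],[-0.007,0.079,0,-0.458,0.2],[-0.007,0.079,0,-0.458,0.2],[0,0,0,0,0.2]]]'
python3 -c "
from workcell import sensors;o=sensors.get_obs();print(o['torque'],o['q'])"
```

```text
time: 17.85
ee_pos: [0.5698, -0.0514, 0.0867]
tcp_rot: [-178.5, 0.0, 179.9]
wrist_force: [-1.5, -0.3, 8.9]
opening: 0.0228
grasp_force: 19.3
[ 0.04909472  0.43636261 -0.02551803] [-4.38691424  7.46421068 -3.20749812 79.19493002 -1.53748334 -4.29388035]
```

```bash

python3 -m jog '[[[0.006,0.08,0,-0.458,0.2],[0.006,0.08,0,-0.458,0.2],[0.006,0.08,0,-0.458,0.2],[0.006,0.08,0,-0.458,0.2],[0,0,0,0,0.2]]]'
python3 -m jog '[[[0.007,0.039,0,-0.229,0.2],[0.007,0.039,0,-0.229,0.2],[0.007,0.039,0,-0.229,0.2],[0,0,0,0,0.2]]]'
```

```text
time: 18.35
ee_pos: [0.5708, -0.0352, 0.0867]
tcp_rot: [-178.5, -0.0, 170.8]
wrist_force: [-2.4, 0.2, 9.1]
opening: 0.023
grasp_force: 19.4
time: 18.75
ee_pos: [0.5718, -0.0296, 0.0867]
tcp_rot: [-178.5, -0.0, 167.3]
wrist_force: [-3.2, 0.9, 9.0]
opening: 0.0228
grasp_force: 19.4
```

```bash

python3 -m jog '[[[0.005,0.024,0,-0.138,0.2],[0.005,0.024,0,-0.138,0.2],[0.005,0.024,0,-0.138,0.2],[0,0,0,0,0.2]]]'
```

```text
time: 19.15
ee_pos: [0.5726, -0.026, 0.0867]
tcp_rot: [-178.5, -0.0, 165.3]
wrist_force: [-3.5, 0.9, 10.7]
opening: 0.0228
grasp_force: 19.4
```

```bash

python3 -m jog '[[[0.006,0.024,0,-0.138,0.2],[0.006,0.024,0,-0.138,0.2],[0.006,0.024,0,-0.138,0.2],[0,0,0,0,0.2]]]'
```

```text
time: 19.55
ee_pos: [0.5735, -0.0224, 0.0867]
tcp_rot: [-178.5, -0.0, 163.2]
wrist_force: [-2.7, 1.3, 9.5]
opening: 0.0233
grasp_force: 19.4
```

```bash

python3 -m jog '[[[0.007,0.023,0,-0.138,0.2],[0.007,0.023,0,-0.138,0.2],[0.007,0.023,0,-0.138,0.2],[0,0,0,0,0.2]]]'
```

```text
time: 19.95
ee_pos: [0.5746, -0.0189, 0.0867]
tcp_rot: [-178.5, -0.0, 161.2]
wrist_force: [-3.0, 1.4, 10.1]
opening: 0.0231
grasp_force: 19.4
```

```bash

python3 -m jog '[[[0.007,0.019,0,-0.115,0.2],[0.007,0.019,0,-0.115,0.2],[0,0,0,0,0.2]]]'
```

```text
time: 20.25
ee_pos: [0.5752, -0.017, 0.0867]
tcp_rot: [-178.5, -0.0, 160.0]
wrist_force: [-3.0, 1.7, 10.5]
opening: 0.023
grasp_force: 19.4
```

```bash

python3 -m jog '[[[0.007,0.019,0,-0.115,0.2],[0.007,0.019,0,-0.115,0.2],[0,0,0,0,0.2]]]'
```

```text
time: 20.55
ee_pos: [0.5758, -0.0151, 0.0867]
tcp_rot: [-178.5, -0.0, 158.9]
wrist_force: [-3.3, 2.3, 9.2]
opening: 0.0232
grasp_force: 19.4
```

```bash

python3 -m jog '[[[0.008,0.018,0,-0.115,0.2],[0.008,0.018,0,-0.115,0.2],[0,0,0,0,0.2]]]'
```

```text
time: 20.85
ee_pos: [0.5765, -0.0132, 0.0867]
tcp_rot: [-178.5, -0.0, 157.7]
wrist_force: [-4.3, 2.3, 9.3]
opening: 0.0232
grasp_force: 19.3
```

```bash

python3 -m jog '[[[0.007,0.018,0,-0.115,0.2],[0.007,0.018,0,-0.115,0.2],[0,0,0,0,0.2]]]'
```

```text
time: 21.15
ee_pos: [0.5773, -0.0114, 0.0866]
tcp_rot: [-178.5, -0.0, 156.6]
wrist_force: [-3.5, 2.0, 9.4]
opening: 0.0231
grasp_force: 19.3
```

```bash

python3 -m jog '[[[0.007,0.018,0,-0.115,0.2],[0.007,0.018,0,-0.115,0.2],[0,0,0,0,0.2]]]'
```

```text
time: 21.45
ee_pos: [0.578, -0.0096, 0.0867]
tcp_rot: [-178.5, -0.0, 155.4]
wrist_force: [-3.3, 2.0, 10.4]
opening: 0.023
grasp_force: 19.3
```

```bash

python3 -m jog '[[[0.007,0.018,0,-0.115,0.2],[0.007,0.018,0,-0.115,0.2],[0,0,0,0,0.2]]]'
```

```text
time: 21.75
ee_pos: [0.5788, -0.0078, 0.0867]
tcp_rot: [-178.5, -0.0, 154.3]
wrist_force: [-2.3, 1.8, 9.9]
opening: 0.0231
grasp_force: 19.3
```

```bash

python3 -m jog '[[[0.007,0.018,0,-0.115,0.2],[0,0,0,0,0.2]]]'
```

```text
time: 21.95
ee_pos: [0.5792, -0.0069, 0.0867]
tcp_rot: [-178.5, -0.0, 153.7]
wrist_force: [-2.4, 1.9, 9.6]
opening: 0.0229
grasp_force: 19.3
```

```bash

python3 -m jog '[[[0.008,0.018,0,-0.115,0.2],[0,0,0,0,0.2]]]'
```

```text
time: 22.15
ee_pos: [0.5794, -0.0064, 0.0867]
tcp_rot: [-178.4, -0.0, 153.1]
wrist_force: [-3.3, -0.2, 9.9]
opening: 0.0226
grasp_force: 19.4
```

```bash

python3 -m jog '[[[0.008,0.018,0,-0.115,0.2],[0,0,0,0,0.2]]]'
```

```text
time: 22.35
ee_pos: [0.5795, -0.0064, 0.0866]
tcp_rot: [-178.3, -0.0, 152.5]
wrist_force: [-4.8, -4.6, 9.3]
opening: 0.0232
grasp_force: 19.2
```

Contact with the outer cheek: y has stopped at -0.0064 and the side force is about 7 N at the pad, or 3 N at the nose. I'll back off to the middle of the notch and let the bar down slowly.

```bash

python3 -m jog '[[[-0.008,-0.019,0,0.1,0.2],[-0.008,-0.019,0,0.07,0.2],[0,0,0,0,0.2]]]'
python3 -m jog '[[[0,0,0.02,0,0.2],[0,0,0.02,0,0.2],[0,0,0.03,0,0.2],[0,0,0,0,0.2]]]'
```

```text
time: 22.65
ee_pos: [0.5792, -0.0073, 0.0866]
tcp_rot: [-178.5, -0.0, 153.4]
wrist_force: [-1.4, 0.7, 8.9]
opening: 0.0229
grasp_force: 19.2
time: 23.05
ee_pos: [0.5795, -0.0075, 0.0896]
tcp_rot: [-178.4, -0.0, 153.4]
wrist_force: [-0.4, -0.5, 2.5]
opening: 0.023
grasp_force: 19.5
```

```bash

python3 -m jog '[[[0.004,0.009,0,-0.05,0.2],[0,0,0,0,0.2]]]'
python3 -m jog '[[[0,0,0.03,0,0.2],[0,0,0.03,0,0.2],[0,0,0.03,0,0.2],[0,0,0,0,0.2]]]'
```

```text
time: 23.25
ee_pos: [0.5798, -0.0069, 0.0894]
tcp_rot: [-178.5, -0.0, 153.1]
wrist_force: [0.1, -0.2, 3.9]
opening: 0.023
grasp_force: 19.5
time: 23.65
ee_pos: [0.5801, -0.0071, 0.0942]
tcp_rot: [-178.5, 0.0, 153.1]
wrist_force: [2.8, -0.5, -0.2]
opening: 0.0226
grasp_force: 19.7
```

Before letting go I'll test the latch with a gentle nudge back to the right.

```bash

python3 -m jog '[[[-0.009,-0.018,0,0.115,0.2],[-0.009,-0.018,0,0.115,0.2],[0,0,0,0,0.2]]]'
```

```text
time: 23.95
ee_pos: [0.5796, -0.008, 0.0942]
tcp_rot: [-178.6, 0.0, 154.4]
wrist_force: [5.5, 5.6, -0.6]
opening: 0.0229
grasp_force: 19.8
```

The gate resists at about 7 N after under 1 mm, so the bar is in the notch. I'll centre, let go and back off upwards.

```bash

python3 -m jog '[[[0.007,0.015,0,-0.1,0.2],[0.007,0.015,0,-0.1,0.2],[0,0,0,0,0.2]]]'
python3 -m jog '[[[0,0,0,0,0.27],[0,0,0,0,0.29],[0,0,0,0,0.32],[0,0,0,0,0.37],[0,0,0,0,0.45],[0,0,0,0,0.55],[0,0,0,0,0.6]]]'
python3 -m jog '[[[0,0,0.4,0,0.6],[0,0,0.5,0,0.6],[0,0,0.5,0,0.6],[0,0,0.5,0,0.6],[0,0,0.5,0,0.6],[0,0,0.5,0,0.6],[0,0,0,0,0.6]]]'
python3 - <<'E'
from h import *; from workcell import camera,sensors; import cv2
im=camera("scene")
cv2.imwrite("pics/end.png",cv2.resize(im[110:270,150:350],(750,600),interpolation=cv2.INTER_CUBIC))
E
```

```text
time: 24.25
ee_pos: [0.5799, -0.0074, 0.0941]
tcp_rot: [-178.4, 0.0, 153.3]
wrist_force: [4.5, -1.4, -0.2]
opening: 0.0229
grasp_force: 19.9
time: 24.95
ee_pos: [0.5796, -0.0073, 0.0941]
tcp_rot: [-178.5, 0.0, 153.3]
wrist_force: [0.5, -0.6, 0.4]
opening: 0.0512
grasp_force: 0.0
time: 25.65
ee_pos: [0.5806, -0.0073, 0.2428]
tcp_rot: [-178.6, 0.3, 153.3]
wrist_force: [0.7, 0.7, -0.1]
opening: 0.0512
grasp_force: 0.0
```

View pics/end.png

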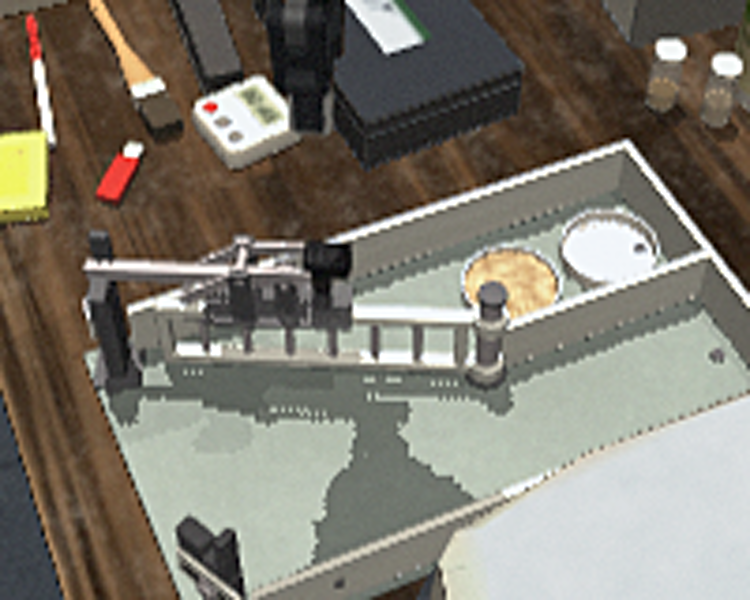

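The bar lies level in the left catch (its end is at (95,268)), the pad is back up at (328,260), the dishes haven't moved and the gripper is clear. I'm handing in.

```bash
python3 -c "
from workcell import ticket; print(ticket.job_done())"
```

```text
the job is handed in; nothing more can be done
None
```

I handed in the job at about 26 s with the gate latched in the left catch (it resisted a nudge back), the lever up and the dishes not visibly moved. Part-way across, joint 6 hit its range limit and the gate was pushed back, so I let go and regrasped; I could not check whether that broke the joint-range or gate-speed limit, and the hand-in returned no verdict.

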